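# Fetch the boxed-in jam pot from the pastry station

### The job

The jam pot is boxed in behind the three topping shakers: stand all three shakers on the black side tray, then set the jam pot in the middle of the paper doily on the pastry board, and only after that put each shaker back in the middle of the coaster of its own colour. Keep the shakers and the pot upright throughout and leave everything standing still.

Things in the scene. Friction and masses are not known exactly. Their poses are not given: they have to be found in the camera images.
- shaker_red: loose steel topping shaker with a red domed cap and a red band near its foot: upright cylinder 52 mm in diameter, 96 mm high (straight steel sides up to 74 mm), about 0.2 kg. Origin: centre of its underside, z up. At the start it stands on the red coaster
- shaker_green: loose steel topping shaker with a green domed cap and a green band near its foot: upright cylinder 52 mm in diameter, 96 mm high (straight steel sides up to 74 mm), about 0.2 kg. Origin: centre of its underside, z up. At the start it stands on the green coaster
- shaker_yellow: loose steel topping shaker with a yellow domed cap and a yellow band near its foot: upright cylinder 52 mm in diameter, 96 mm high (straight steel sides up to 74 mm), about 0.2 kg. Origin: centre of its underside, z up. At the start it stands on the yellow coaster
- coaster_red: fixed round red coaster, 70 mm in diameter, 4 mm thick, lying on the station's wooden base (the base is 8 mm thick). Origin: centre of its underside, so its top is 4 mm above. The three coasters lie 68 mm from the jam pot's starting place: one on the robot's side of it, one to its left, one to its right; which colour lies where varies
- coaster_green: fixed round green coaster, 70 mm in diameter, 4 mm thick, lying on the station's wooden base (the base is 8 mm thick). Origin: centre of its underside, so its top is 4 mm above. The three coasters lie 68 mm from the jam pot's starting place: one on the robot's side of it, one to its left, one to its right; which colour lies where varies
- coaster_yellow: fixed round yellow coaster, 70 mm in diameter, 4 mm thick, lying on the station's wooden base (the base is 8 mm thick). Origin: centre of its underside, so its top is 4 mm above. The three coasters lie 68 mm from the jam pot's starting place: one on the robot's side of it, one to its left, one to its right; which colour lies where varies
- jam_pot: loose white ceramic jam pot with a blue lid and a small white knob: round, 58 mm in diameter, straight sides up to 42 mm, lid and knob up to 58 mm, about 0.26 kg. Origin: centre of its underside, z up. It starts about 13 mm from each of the three shakers, too close for fingers between them; the station's back rail is behind it
- station: fixed wooden base, 8 mm thick, 164 x 226 mm, carrying pot, shakers and coasters. Origin: under the jam pot's starting place; x points away from the robot, y along the steel back rail, which stands at x = 42 to 46 mm with its top 45 mm above the counter: beside the pot, fingers fit only along y. Two loose paper cups, 36 mm wide and 24 mm high, stand in its corners nearest to the robot
- side_tray: fixed black tray with a grey rim, 290 mm (its x) by 150 mm (its y), floor 4 mm thick, rim 10 mm high and 5 mm thick; the side area, empty at the start, left or right of the station. Origin: centre of its underside; z up; its x axis runs roughly away from the robot
- doily: fixed round white paper doily with scalloped edge, 84 mm across (96 mm with the scallops), 2 mm thick, on the 18 mm thick wooden pastry board, at the end nearest to the robot. Origin: centre of its underside, top 2 mm above. Three loose danish pastries (74 mm wide, 38 mm high) stand on the same board, beyond it (+x), centres about 120 mm or more away
Things that resemble listed ones, but are neither listed nor needed, are in the scene too. What is shaped like the shaker_red but purple is not meant. What is shaped like the shaker_yellow but blue or purple is not meant.

How it is judged (in metres and radians):
On the way, in this order (a step that is already met when the one before it is completed fails the run):
1. all three shakers stand upright on the side tray together (x of shaker_red in the frame of side_tray between -0.13 and 0.13 m and y of shaker_red in the frame of side_tray between -0.06 and 0.06 m and z of each of shaker_red, shaker_green, shaker_yellow in the frame of side_tray below 0.009 m and angle between each of shaker_red, shaker_green, shaker_yellow's own z axis and vertical below 0.12 rad and x of shaker_green in the frame of side_tray between -0.13 and 0.13 m and y of shaker_green in the frame of side_tray between -0.06 and 0.06 m and x of shaker_yellow in the frame of side_tray between -0.13 and 0.13 m and y of shaker_yellow in the frame of side_tray between -0.06 and 0.06 m), for 0.2 s.
2. the jam pot stands on the middle of the doily while all three shakers are still on the side tray (all of step 1 and horizontal distance between jam_pot and doily below 0.015 m and z of jam_pot in the frame of doily below 0.006 m and angle between jam_pot's own z axis and vertical below 0.1 rad and linear speed of jam_pot below 0.02 m/s), for 0.2 s.
At the end, for the whole second after the job is handed in: The jam pot stands upright on the doily, its centre within 15 mm of the doily's, and each shaker stands upright on the coaster of its own colour, centres within 12 mm, all released and at rest (horizontal distance between jam_pot and doily below 0.015 m and z of jam_pot in the frame of doily below 0.006 m and angle between each of jam_pot, shaker_red, shaker_green, shaker_yellow's own z axis and vertical below 0.1 rad and linear speed of each of jam_pot, shaker_red, shaker_green, shaker_yellow below 0.02 m/s and horizontal distance between shaker_red and coaster_red below 0.012 m and z of shaker_red in the frame of coaster_red below 0.008 m and horizontal distance between shaker_green and coaster_green below 0.012 m and z of shaker_green in the frame of coaster_green below 0.008 m and horizontal distance between shaker_yellow and coaster_yellow below 0.012 m and z of shaker_yellow in the frame of coaster_yellow below 0.008 m); the robot touches nothing.
It fails at once if the red shaker is tipped by more than 0.5 rad (angle between shaker_red's own z axis and vertical above 0.5 rad).
It fails at once if the green shaker is tipped by more than 0.5 rad (angle between shaker_green's own z axis and vertical above 0.5 rad).
It fails at once if the yellow shaker is tipped by more than 0.5 rad (angle between shaker_yellow's own z axis and vertical above 0.5 rad).
It fails at once if the jam pot is tipped by more than 0.5 rad (angle between jam_pot's own z axis and vertical above 0.5 rad).
It also fails if it takes over 144 s, if anything falls off the work surface, if the arm or the gripper's body presses on something with over 40 N, if the wrist force passes 120 N, or if a joint passes its speed limit or range.

### The arm

A 6-joint arm with a two-finger parallel gripper is mounted at the origin on the work surface. World frame = base frame: x ahead of the robot, y to its left, z up, the work surface at z = 0. Lengths are in mm, angles in degrees, forces in N, time in s.
With the tool pointing down it reaches from about 350 to 850 mm from the base axis. Payload 8.1 kg.
Tool frame: the origin (TCP) lies midway between the tips of the shut fingers; the grasp point (between the pads) lies 19 mm behind it; z points along the fingers, y is the line along which they close (so a half turn about z gives the same grasp; the last joint's range is limited). The gripper opens to 85 mm and grips with 20 to 120 N. Pads are 22 mm wide; open, the fingers measure 114 mm over their backs; the gripper's body (76 mm by 85 mm) begins 54 mm behind the grasp point. The pads swing forward as they close: fully open they stand 13 mm farther back than shut.
Start: joints at [-72.387, 7.471, 85.268, -0, 87.261, -4.893], TCP at [229.686, -554.301, 231.292] pointing down, gripper open.
Joint ranges: [-169.43, 169.43], [-51.17, 129.36], [1.28, 143.12], [-76.62, 256.62], [0, 156.53], [-152.29, 152.29]. Speed limits (degrees/s): [136.94, 136.94, 159.86, 180, 180, 180].

### API

Orientations are given as [roll, pitch, yaw] about the fixed x, y, z axes, in that order (R = Rz(yaw) Ry(pitch) Rx(roll)).
In Python, from bench import r gives the robot as it stands.
- The arm moves only by the tool apply_moves, never from a script. Its argument "steps" is a list of rows, each a list of 7 numbers: the opening, from -1 (shut) to 1 (fully open), then the shift along the tool's x, y, z in mm, then the turn, a rotation vector about the tool's x, y, z in units of 5 degrees (1.0 is 5 degrees). A call has exactly 8 rows; each row shifts and turns the commanded pose from where the row before left it, along the tool's axes as they then stand; what a row does not reach is not made up. A row lasts 1/10 s, in which the tool goes at most 50 mm and 8.59 degrees, less where a joint would pass 70% of its speed; a pose out of reach is approached as far as the arm can. A call is refused whole if a number of a shift passes 50 or a number of a turn 1, either way. A call with a gripper value outside its range is refused whole. The fingers move at their own pace and stop on an object; "squeeze" is the grip in N (left out, the last holds). Time passes only in rows, so rows that do not move let the fingers close, or fill a call up. It gives the time, the measured TCP pose, the force, the opening and the grip force at its end, in the units of the state.
- r.sense(): the state, without advancing time (a new reading comes with each control period).
- r.snapshot(name): name is "scene" or "top"; returns a dict with "color" (420x560x3 uint8, blue, green, red), "depth" (420x560 float32, mm along the optical axis (not along the pixel's ray), 0 where there is no reading), "mtx" (3x3 intrinsics, pixels), "T" (4x4, takes a point from camera to world coordinates). Camera axes: x right, y down, z forward; pixel columns grow to the right and rows downward; lengths in mm; the calibration is good to about 2 mm. A picture is of the moment at which its call begins.
- r.hand_in(): hands the job in; it is judged then, once.
The state is a dict: "time": time; "joint_pos": joint angles; "qd": joint speeds; "joint_efforts": joint torques, N m; "tool_pos": TCP position; "tcp_rot": TCP orientation; "ft_force": force on the tool from outside, world axes, zero at the start; "wrist_torque": the same for the moment, N m; "finger_gap": finger opening in mm; "grip_force": force on a finger pad.
Only numpy, scipy, OpenCV 4.12 (cv2) and the standard library are available. Lean on these libraries where they do the work, as an engineer would, in place of code of your own. Each camera call takes 0.05 s, during which the arm holds its last target. There are 200 camera calls.

## Working session

There is one attempt and no reset: what is moved stays moved. The work goes in short steps, Python scripts to look and compute and a tool call to move; the robot and the scene stay as the last step left them, time stands still between calls to the robot, and variables do not carry over. Pictures are saved under pics/ and viewed, at most 14 in all, crops included, and the job is handed in when it is done.

Besides the shell and the picture viewer there is one more tool, called after "Request:" as name(argument=value, ...) on one line, values as JSON. apply_moves: Moves the arm, as the interface text tells. Its arguments: {"type":"object","properties":{"steps":{"type":"array"},"squeeze":{"type":"number"}},"required":["steps"]}

```bash
ls; mkdir -p pics; python3 - <<'E'
from bench import r
import cv2,numpy as np,pickle
d={}
for n in("scene","top"):
    s=r.snapshot(n);d[n]=s;cv2.imwrite(f"pics/{n}0.png",s["color"]);print(n,s["mtx"].round(1).tolist(),s["T"].round(3).tolist(),(s["depth"]>0).mean())
pickle.dump(d,open("s0.pkl","wb"));print(r.sense())
E
```

```text
pics
scene [[491.1, 0.0, 276.1], [0.0, 491.1, 210.4], [0.0, 0.0, 1.0]] [[-0.787, 0.388, -0.48, 1189.332], [0.618, 0.493, -0.613, 801.421], [-0.001, -0.779, -0.627, 884.561], [0.0, 0.0, 0.0, 1.0]] 0.9956292517006803
top [[387.0, 0.0, 276.9], [0.0, 387.0, 208.1], [0.0, 0.0, 1.0]] [[0.01, -0.994, 0.113, 445.646], [-1.0, -0.01, 0.001, 6.835], [-0.0, -0.113, -0.994, 880.087], [0.0, 0.0, 0.0, 1.0]] 0.9960331632653061
{'time': 0.1, 'joint_pos': array([-7.23875076e+01,  7.51098101e+00,  8.53223824e+01, -1.20696321e-03,
        8.72605975e+01, -4.89348459e+00]), 'qd': array([ 0.07207202, -0.04742302, -0.08750776,  0.04498881,  0.03332613,
       -0.09106059]), 'joint_efforts': array([ 1.39951382e-03, -5.70952499e+01, -5.01940763e+01, -8.19027764e-05,
        8.24228773e-03,  1.68295287e-05]), 'tool_pos': array([ 229.5306926 , -553.83805881,  230.35353491]), 'tcp_rot': array([-1.79906279e+02, -6.81410165e-03,  2.25060301e+01]), 'ft_force': array([ 1.09057417, -0.36734252, -0.36362611]), 'wrist_torque': array([-0.02578959,  0.01461431, -0.04643199]), 'grip_force': 0.0, 'finger_gap': 85.43289560149776}
```

View pics/scene0.png

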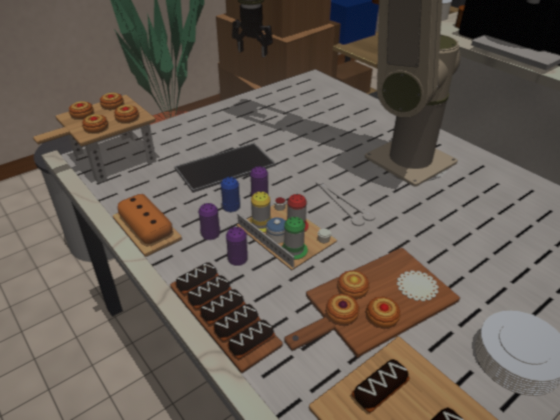

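View pics/top0.png

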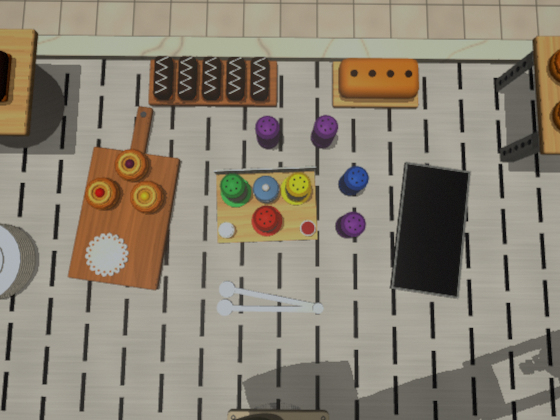

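The scene view shows, in pixels, the caps at green (294,226), red (297,202) and yellow (260,200), the pot lid at (277,226), the doily at (418,286) and the tray at (225,165). In the top view green is (233,185), red (266,217), yellow (298,184), pot (266,189), tray (431,230) and doily (106,255). Red is on the robot's side, green to the left (+y), yellow to the right (−y).

```bash
cat > h.py <<'E'
import cv2,numpy as np,pickle
HUE={"red":[(0,6),(174,180)],"green":[(50,80)],"yellow":[(24,34)],"blue":[(98,118)]}
def cast(s,uv,z):
    d=s["T"][:3,:3]@np.linalg.solve(s["mtx"],[uv[0],uv[1],1.]);o=s["T"][:3,3]
    return o+d*(z-o[2])/d[2]
def ray(s,uv):
    d=s["T"][:3,:3]@np.linalg.solve(s["mtx"],[uv[0],uv[1],1.]);return s["T"][:3,3],d/np.linalg.norm(d)
def tri(a,ua,b,ub):
    o1,d1=ray(a,ua);o2,d2=ray(b,ub)
    t=np.linalg.lstsq(np.c_[d1,-d2],o2-o1,rcond=None)[0]
    p,q=o1+d1*t[0],o2+d2*t[1];return (p+q)/2,np.linalg.norm(p-q)
def mask(s,c,near,rad,smin=110,vmin=50):
    h=cv2.cvtColor(s["color"],cv2.COLOR_BGR2HSV);m=np.zeros(h.shape[:2],np.uint8)
    for lo,hi in HUE[c]: m|=cv2.inRange(h,(lo,smin,vmin),(hi,255,255))
    k=np.zeros_like(m);cv2.circle(k,tuple(int(x) for x in near),rad,255,-1);return m&k
def blob(m):
    n,l,st,ce=cv2.connectedComponentsWithStats(m);i=1+st[1:,4].argmax();return ce[i],st[i],(l==i)
def pts(s,m):
    v,u=np.nonzero(m&(s["depth"]>0));z=s["depth"][v,u]
    p=np.linalg.solve(s["mtx"],np.c_[u,v,np.ones(len(u))].T)*z
    return (s["T"][:3,:3]@p).T+s["T"][:3,3]
E
python3 - <<'E'
from h import *
d=pickle.load(open("s0.pkl","rb"));S,T=d["scene"],d["top"]
for c,a,b in[("red",(297,202),(266,217)),("green",(294,226),(233,185)),("yellow",(260,200),(298,184)),("blue",(277,226),(266,189))]:
    ca,sa,ma=blob(mask(S,c,a,14));cb,sb,mb=blob(mask(T,c,b,17))
    p,e=tri(S,ca,T,cb);pa,pb=pts(S,ma),pts(T,mb)
    print(c,ca.round(1),sa,cb.round(1),sb,"tri",p.round(1),round(e,1),"ztop",np.percentile(pa[:,2],98).round(1),np.percentile(pb[:,2],98).round(1))
    for P in(pa,pb):
        q=P[P[:,2]>np.percentile(P[:,2],60)];print("   depth top mean",q.mean(0).round(1))
# tray black floor
for s,n,c in((T,(431,230),90),(S,(225,165),60)):
    g=cv2.cvtColor(s["color"],cv2.COLOR_BGR2GRAY);k=np.zeros_like(g);cv2.circle(k,n,c,255,-1)
    ce,st,m=blob(((g<40)&(k>0)).astype(np.uint8));P=pts(s,m)
    cn=max(cv2.findContours(m.astype(np.uint8),0,2)[0],key=cv2.contourArea)
    w=np.array([cast(s,u[0],4)[:2] for u in cn],np.float32);print("tray",cv2.minAreaRect(w),np.median(P[:,2]).round(1),st)
for s,n,c in((T,(106,255),30),(S,(418,286),30)):
    h=cv2.cvtColor(s["color"],cv2.COLOR_BGR2HSV);k=np.zeros(h.shape[:2],np.uint8);cv2.circle(k,n,c,255,-1)
    ce,st,m=blob(((h[...,1]<70)&(h[...,2]>130)&(k>0)).astype(np.uint8));P=pts(s,m)
    cn=max(cv2.findContours(m.astype(np.uint8),0,2)[0],key=cv2.contourArea)
    w=np.array([cast(s,u[0],20)[:2] for u in cn],np.float32);print("doily",ce,cv2.minEnclosingCircle(w),P.mean(0).round(1),st)
    globals()['d%d'%n[0]]=ce
print(tri(T,d106,S,d418))
# station wood base orientation : rail and board
h=cv2.cvtColor(T["color"],cv2.COLOR_BGR2HSV);print(h[225,245],h[235,280])
k=cv2.inRange(h,(12,70,100),(28,200,255));kk=np.zeros_like(k);kk[160:250,205:328]=255
ce,st,m=blob(k&kk);cn=max(cv2.findContours(m.astype(np.uint8),0,2)[0],key=cv2.contourArea)
print("station",cv2.minAreaRect(np.array([cast(T,u[0],8)[:2] for u in cn],np.float32)))
E
```

```text
red [296.4 201.4] [288 194  18  15 216] [266.4 219.5] [252 206  30  29 659] tri [512.8  28.   88.1] 3.3 ztop 108.7 108.5
   depth top mean [518.8  33.9 106.1]
   depth top mean [514.3  31.9 105.8]
green [294.2 224.5] [286 218  18  14 198] [232.5 186.3] [221 174  29  28 522] tri [580.3  99.2  91.1] 2.5 ztop 108.7 108.5
   depth top mean [585.1 103.2 106.6]
   depth top mean [580.2 100.8 106.2]
yellow [260.2 197. ] [253 192  15  13 135] [295.7 183.9] [281 173  29  27 457] tri [586.1 -31.7 100.9] 5.4 ztop 108.8 108.8
   depth top mean [588.1 -33.  106.7]
   depth top mean [583.7 -34.5 106.4]Traceback (most recent call last):
  File "<stdin>", line 4, in <module>
  File "h.py", line 17, in blob
    n,l,st,ce=cv2.connectedComponentsWithStats(m);i=1+st[1:,4].argmax();return ce[i],st[i],(l==i)
                                                      ~~~~~~~~~~~~~~~^^
ValueError: attempt to get argmax of an empty sequence
```

```bash
cat >> h.py <<'E'
def apex(s,xy,zlo,rad=24):
    P=pts(s,np.ones(s["depth"].shape,bool));m=(np.hypot(P[:,0]-xy[0],P[:,1]-xy[1])<rad)&(P[:,2]>zlo)&(P[:,2]<120);P=P[m]
    for _ in range(3):
        A=np.c_[P[:,0]**2+P[:,1]**2,P[:,:2],np.ones(len(P))];k=np.linalg.lstsq(A,P[:,2],rcond=None)[0]
        e=A@k-P[:,2];P=P[np.abs(e)<2.5*e.std()+.3]
    c=-k[1:3]/2/k[0];return c.round(1),len(P),e.std().round(2),P[:,2].max().round(1)
def flat(s,xy,zlo,zhi,rad):
    P=pts(s,np.ones(s["depth"].shape,bool));return P[(np.hypot(P[:,0]-xy[0],P[:,1]-xy[1])<rad)&(P[:,2]>zlo)&(P[:,2]<zhi)]
E
python3 - <<'E'
from h import *
d=pickle.load(open("s0.pkl","rb"));S,T=d["scene"],d["top"]
for n,xy in(("red",(514,32)),("green",(580,101)),("yellow",(584,-34))):
    print(n,[apex(s,xy,z) for s in(S,T) for z in (90,97)])
# pot: lid and knob points
for s in(S,T):
    P=flat(s,(583,33),45,75,32);K=P[P[:,2]>P[:,2].max()-5];print("pot",len(P),P.mean(0).round(1),P[:,2].max(),"knob",K.mean(0).round(1),len(K),np.histogram(P[:,2],8))
    xyr=cv2.minEnclosingCircle(P[:,:2].astype(np.float32));print(xyr)
for s,n,c in((T,(431,230),90),(S,(225,165),60)):
    g=cv2.cvtColor(s["color"],cv2.COLOR_BGR2GRAY);k=np.zeros_like(g);cv2.circle(k,n,c,255,-1)
    ce,st,m=blob(((g<40)&(k>0)).astype(np.uint8));P=pts(s,m)
    cn=max(cv2.findContours(m.astype(np.uint8),0,2)[0],key=cv2.contourArea)
    w=np.array([cast(s,u[0],4)[:2] for u in cn],np.float32);print("tray",cv2.minAreaRect(w),np.median(P[:,2]).round(1),st)
D=[]
for s,n,c in((T,(106,255),30),(S,(418,286),30)):
    h=cv2.cvtColor(s["color"],cv2.COLOR_BGR2HSV);k=np.zeros(h.shape[:2],np.uint8);cv2.circle(k,n,c,255,-1)
    ce,st,m=blob(((h[...,1]<70)&(h[...,2]>130)&(k>0)).astype(np.uint8));P=pts(s,m)
    cn=max(cv2.findContours(m.astype(np.uint8),0,2)[0],key=cv2.contourArea)
    w=np.array([cast(s,u[0],20)[:2] for u in cn],np.float32);print("doily",ce,cv2.minEnclosingCircle(w),P.mean(0).round(1),st);D.append(ce)
print(tri(T,D[0],S,D[1]))
h=cv2.cvtColor(T["color"],cv2.COLOR_BGR2HSV)
k=cv2.inRange(h,(12,70,100),(28,200,255));kk=np.zeros_like(k);kk[160:250,205:328]=255
ce,st,m=blob(k&kk);cn=max(cv2.findContours(m.astype(np.uint8),0,2)[0],key=cv2.contourArea)
print("station",cv2.minAreaRect(np.array([cast(T,u[0],8)[:2] for u in cn],np.float32)))
for n,u in(("blue",(355,180)),("purple",(351,224)),("purple2",(325,130)),("purple3",(267,130))): print(n,cast(T,u,80).round())
E
```

```text
red [(array([516. ,  30.5]), 164, np.float64(2.08), np.float64(111.0)), (array([515.9,  30.7]), 145, np.float64(1.59), np.float64(111.0)), (array([514.7,  32. ]), 433, np.float64(1.52), np.float64(109.8)), (array([514.7,  31.9]), 415, np.float64(1.42), np.float64(109.8))]
green [(array([581.9,  99.5]), 187, np.float64(2.02), np.float64(109.6)), (array([582.1, 100.1]), 174, np.float64(1.74), np.float64(109.6)), (array([580.9, 101.6]), 419, np.float64(1.54), np.float64(110.0)), (array([580.7, 101.4]), 394, np.float64(1.4), np.float64(110.0))]
yellow [(array([586.7, -36. ]), 167, np.float64(2.44), np.float64(110.4)), (array([586. , -35.6]), 147, np.float64(1.79), np.float64(110.4)), (array([584.6, -34.6]), 426, np.float64(1.5), np.float64(110.1)), (array([584.4, -34.5]), 399, np.float64(1.36), np.float64(110.1))]
pot 243 [590.1  36.6  53.7] 64.89520969818159 knob [585.7  35.2  62.8] 18 (array([10, 25, 51, 90, 45,  4,  6, 12]), array([45.10405765, 47.57795166, 50.05184566, 52.52573967, 54.99963367,
       57.47352768, 59.94742169, 62.42131569, 64.8952097 ]))
((586.0338134765625, 35.23495
[... 500 characters left out ...]
58825683594, -344.4950866699219), (120.66645050048828, 267.4963684082031), 82.75491333007812) 3.2 [ 184  147   83   40 1559]
doily [106.36518519 254.35555556] ((437.1854248046875, 383.43963623046875), 47.99790954589844) [436.6 383.6  19.3] [  85  233   44   44 1350]
doily [417.2763596  285.09322974] ((438.13238525390625, 382.64739990234375), 47.67049789428711) [438.2 383.2  19.1] [397 270  41  31 901]
(array([437.09026103, 383.47196946,  18.30460243]), np.float64(1.4637960512176635))
station ((548.4781494140625, 32.35334014892578), (157.29356384277344, 226.2249298095703), 2.7726950645446777)
blue [ 597. -155.   80.]
purple [ 505. -146.   80.]
purple2 [705. -93.  80.]
purple3 [703.  31.  80.]
```

Request:
apply_moves(steps=[[1, 0, 0, 0, 0, 0, 0.9], [1, 0, 0, 0, 0, 0, 0.9], [1, 0, 0, 0, 0, 0, 0.9], [1, 0, 0, 0, 0, 0, 0.9], [1, 0, 0, 0, 0, 0, 0.9], [1, 23, -45, 0, 0, 0, 0], [1, 23, -45, 0, 0, 0, 0], [1, 23, -45, 0, 0, 0, 0]], squeeze=40)

```text
time: 0.9
tool_pos: [298.1, -419.1, 230.4]
tcp_rot: [-179.9, 0.0, -0.1]
ft_force: [1.2, 0.4, -0.1]
finger_gap: 85.3
grip_force: 0.0
```

Request:
apply_moves(steps=[[1, 23, -45, 4, 0, 0, 0], [1, 23, -45, 4, 0, 0, 0], [1, 23, -45, 4, 0, 0, 0], [1, 23, -45, 4, 0, 0, 0], [1, 23, -45, 4, 0, 0, 0], [1, 23, -45, 4, 0, 0, 0], [1, 23, -45, 4, 0, 0, 0], [1, 23, -45, 4, 0, 0, 0]])

```text
time: 1.7
tool_pos: [479.7, -63.5, 199.4]
tcp_rot: [180.0, -0.0, 0.0]
ft_force: [0.1, -0.5, -0.5]
finger_gap: 85.8
grip_force: 0.0
```

Request:
apply_moves(steps=[[1, 11, -31, 0, 0, 0, 0], [1, 11, -30, 0, 0, 0, 0], [1, 10, -30, 0, 0, 0, 0], [1, 0, 0, 0, 0, 0, 0], [1, 0, 0, 30, 0, 0, 0], [1, 0, 0, 30, 0, 0, 0], [1, 0, 0, 30, 0, 0, 0], [1, 0, 0, 20, 0, 0, 0]])

```text
time: 2.5
tool_pos: [509.6, 24.8, 87.0]
tcp_rot: [180.0, 0.2, -0.0]
ft_force: [-0.8, -0.3, -0.2]
finger_gap: 85.1
grip_force: 0.0
```

Request:
apply_moves(steps=[[1, 0, 0, 20, 0, 0, 0], [1, 0, 0, 17, 0, 0, 0], [1, 0, 0, 0, 0, 0, 0], [-1, 0, 0, 0, 0, 0, 0], [-1, 0, 0, 0, 0, 0, 0], [-1, 0, 0, 0, 0, 0, 0], [-1, 0, 0, 0, 0, 0, 0], [-1, 0, 0, 0, 0, 0, 0]])

```text
time: 3.3
tool_pos: [512.6, 25.3, 54.4]
tcp_rot: [180.0, -0.2, 0.0]
ft_force: [-1.4, 0.4, 5.6]
finger_gap: 51.0
grip_force: 41.9
```

Request:
apply_moves(steps=[[-1, 0, 0, -15, 0, 0, 0], [-1, 0, 0, -30, 0, 0, 0], [-1, 0, 0, -35, 0, 0, 0], [-1, 0, 0, -35, 0, 0, 0], [-1, 0, 0, -25, 0, 0, 0], [-1, -10, 25, 0, 0, 0, 0], [-1, -12, 36, 0, 0, 0, 0], [-1, -12, 36, 0, 0, 0, 0]])

```text
time: 4.1
tool_pos: [476.9, -72.3, 193.9]
tcp_rot: [180.0, -0.1, 0.1]
ft_force: [0.3, -0.1, -2.1]
finger_gap: 51.0
grip_force: 42.6
```

Request:
apply_moves(steps=[[-1, -12, 36, 0, 0, 0, 0], [-1, -12, 36, 0, 0, 0, 0], [-1, -12, 36, 0, 0, 0, 0], [-1, -12, 36, 0, 0, 0, 0], [-1, -12, 36, 0, 0, 0, 0], [-1, -12, 36, 0, 0, 0, 0], [-1, -10, 30, 0, 0, 0, 0], [-1, 0, 0, 0, 0, 0, 0]])

```text
time: 4.9
tool_pos: [393.7, -320.9, 193.6]
tcp_rot: [179.9, 0.0, -0.2]
ft_force: [1.1, 0.2, -2.9]
finger_gap: 51.2
grip_force: 42.8
```

Request:
apply_moves(steps=[[-1, 2, 6, 25, 0, 0, 0], [-1, 0, 0, 35, 0, 0, 0], [-1, 0, 0, 35, 0, 0, 0], [-1, 0, 0, 25, 0, 0, 0], [-1, 0, 0, 15, 0, 0, 0], [-1, 0, 0, 5, 0, 0, 0], [-1, 0, 0, 0, 0, 0, 0], [-1, 0, 0, 0, 0, 0, 0]])

```text
time: 5.7
tool_pos: [398.4, -324.5, 54.4]
tcp_rot: [179.9, -0.1, 0.0]
ft_force: [-0.1, 0.1, -2.0]
finger_gap: 50.9
grip_force: 42.9
```

Request:
apply_moves(steps=[[-1, 0, 0, 5, 0, 0, 0], [-1, 0, 0, 2.5, 0, 0, 0], [-1, 0, 0, 0, 0, 0, 0], [0.3, 0, 0, 0, 0, 0, 0], [1, 0, 0, 0, 0, 0, 0], [1, 0, 0, 0, 0, 0, 0], [1, 0, 0, 0, 0, 0, 0], [1, 0, 0, -20, 0, 0, 0]])

```text
time: 6.5
tool_pos: [395.6, -321.9, 62.6]
tcp_rot: [-179.8, 0.2, 0.0]
ft_force: [-0.4, -0.6, -0.4]
finger_gap: 85.2
grip_force: 0.0
```

Request:
apply_moves(steps=[[1, 0, 0, -40, 0, 0, 0], [1, 0, 0, -40, 0, 0, 0], [1, 0, 0, -40, 0, 0, 0], [1, 0, 0, -5, 0, 0, 0], [1, 0, 0, 0, 0, 0, -1], [1, 0, 0, 0, 0, 0, -1], [1, 0, 0, 0, 0, 0, -1], [1, 0, 0, 0, 0, 0, -1]])

```text
time: 7.3
tool_pos: [397.2, -323.5, 189.6]
tcp_rot: [-180.0, 0.0, 20.2]
ft_force: [-0.2, -0.6, -0.1]
finger_gap: 85.4
grip_force: 0.0
```

Request:
apply_moves(steps=[[1, 0, 0, 0, 0, 0, -1], [1, 0, 0, 0, 0, 0, -1], [1, 0, 0, 0, 0, 0, -1], [1, 0, 0, 0, 0, 0, -1], [1, 0, 0, 0, 0, 0, -1], [1, 0, 0, 0, 0, 0, -1], [1, 0, 0, 0, 0, 0, -1], [1, 0, 0, 0, 0, 0, -1]])

```text
time: 8.1
tool_pos: [397.2, -323.5, 189.5]
tcp_rot: [-179.9, -0.0, 60.2]
ft_force: [0.2, -0.3, -0.1]
finger_gap: 85.4
grip_force: 0.0
```

Request:
apply_moves(steps=[[1, 0, 0, 0, 0, 0, -1], [1, 0, 0, 0, 0, 0, -1], [1, 0, 0, 0, 0, 0, -1], [1, 0, 0, 0, 0, 0, -1], [1, 0, 0, 0, 0, 0, -1], [1, 0, 0, 0, 0, 0, -1], [1, 0, 0, 0, 0, 0, 0], [1, 0, 0, 0, 0, 0, 0]])

```text
time: 8.9
tool_pos: [397.2, -323.5, 189.8]
tcp_rot: [-180.0, -0.0, 89.9]
ft_force: [0.0, -0.6, 0.3]
finger_gap: 85.6
grip_force: 0.0
```

```bash
python3 - <<'E'
from bench import r
from h import *
d={n:r.snapshot(n) for n in("scene","top")};pickle.dump(d,open("s1.pkl","wb"));cv2.imwrite("pics/t1.png",d["top"]["color"]);cv2.imwrite("pics/s1.png",d["scene"]["color"])
for n,xy in(("red",(400,-325)),("green",(581,101)),("yellow",(585,-35))):
  for s in d.values():
    try: print(n,apex(s,xy,85,28))
    except Exception as e: print(n,e)
for s in d.values(): print("pot",flat(s,(583,33),45,75,32).mean(0).round(1))
E
```

```text
red (array([ 401.3, -323.2]), 109, np.float64(2.42), np.float64(102.7))
red (array([ 400.7, -321.7]), 492, np.float64(1.68), np.float64(102.3))
green (array([581.9,  99.9]), 269, np.float64(2.95), np.float64(110.8))
green (array([580.7, 101.6]), 492, np.float64(1.84), np.float64(111.3))
yellow (array([585.9, -35.5]), 238, np.float64(3.22), np.float64(109.9))
yellow (array([584.5, -34.5]), 484, np.float64(1.76), np.float64(110.1))
pot [590.6  37.   53.5]
pot [581.9  33.8  53.7]
```

View pics/s1.png

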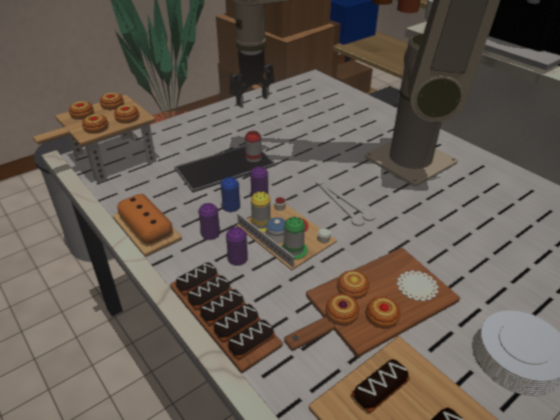

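The picture shows the red shaker upright in the tray at (253,147), with the others undisturbed. Yellow is next, gripped along x.

Request:
apply_moves(steps=[[1, 25, 16, 0, 0, 0, 0], [1, 36, 24, 0, 0, 0, 0], [1, 36, 24, 0, 0, 0, 0], [1, 36, 24, 0, 0, 0, 0], [1, 36, 24, 0, 0, 0, 0], [1, 36, 24, 0, 0, 0, 0], [1, 36, 24, 0, 0, 0, 0], [1, 36, 24, 0, 0, 0, 0]])

```text
time: 9.8
tool_pos: [582.2, -45.0, 190.2]
tcp_rot: [180.0, 0.0, 89.9]
ft_force: [0.4, -0.4, -0.2]
finger_gap: 85.5
grip_force: 0.0
```

Request:
apply_moves(steps=[[1, 12, 5, 0, 0, 0, 0], [1, 0, 0, 0, 0, 0, 0], [1, 0, 0, 20, 0, 0, 0], [1, 0, 0, 20, 0, 0, 0], [1, 0, 0, 10, 0, 0, 0], [1, 0, 0, 0, 0, 0, 0], [1, 0, 0, 0, 0, 0, 0], [1, 0, 0, 0, 0, 0, 0]])

```text
time: 10.6
tool_pos: [587.1, -35.2, 141.7]
tcp_rot: [179.9, 0.0, 90.0]
ft_force: [-0.1, -0.4, 0.7]
finger_gap: 85.5
grip_force: 0.0
```

Request:
apply_moves(steps=[[1, 0, -2, 20, 0, 0, 0], [1, 0, 0, 25, 0, 0, 0], [1, 0, 0, 25, 0, 0, 0], [1, 0, 0, 15, 0, 0, 0], [1, 0, 0, 5, 0, 0, 0], [1, 0, 0, 0, 0, 0, 0], [-1, 0, 0, 0, 0, 0, 0], [-1, 0, 0, 0, 0, 0, 0]])

```text
time: 11.4
tool_pos: [585.6, -34.8, 51.9]
tcp_rot: [179.9, 0.0, 90.0]
ft_force: [0.1, -1.0, 0.6]
finger_gap: 59.1
grip_force: 0.0
```

Request:
apply_moves(steps=[[-1, 0, 0, 0, 0, 0, 0], [-1, 0, 0, 0, 0, 0, 0], [-1, 0, 0, 0, 0, 0, 0], [-1, 0, 0, -15, 0, 0, 0], [-1, 0, 0, -30, 0, 0, 0], [-1, 0, 0, -35, 0, 0, 0], [-1, 0, 0, -35, 0, 0, 0], [-1, 0, 0, -25, 0, 0, 0]])

```text
time: 12.2
tool_pos: [585.1, -34.7, 194.1]
tcp_rot: [179.8, 0.0, 90.0]
ft_force: [1.1, 0.3, -3.2]
finger_gap: 51.2
grip_force: 42.5
```

Request:
apply_moves(steps=[[-1, -25, -6, 0, 0, 0, 0], [-1, -40, -11, 0, 0, 0, 0], [-1, -40, -11, 0, 0, 0, 0], [-1, -40, -11, 0, 0, 0, 0], [-1, -40, -11, 0, 0, 0, 0], [-1, -40, -11, 0, 0, 0, 0], [-1, -40, -11, 0, 0, 0, 0], [-1, -30, -9, 0, 0, 0, 0]])

```text
time: 13.0
tool_pos: [502.3, -331.9, 191.2]
tcp_rot: [180.0, 0.0, 89.9]
ft_force: [0.1, 0.4, -2.6]
finger_gap: 51.6
grip_force: 42.5
```

Request:
apply_moves(steps=[[-1, -12, -2, 0, 0, 0, 0], [-1, 0, 0, 20, 0, 0, 0], [-1, 0, 0, 35, 0, 0, 0], [-1, 0, 0, 35, 0, 0, 0], [-1, 0, 0, 25, 0, 0, 0], [-1, 0, 0, 15, 0, 0, 0], [-1, 0, 0, 5, 0, 0, 0], [-1, 0, 0, 0, 0, 0, 0]])

```text
time: 13.8
tool_pos: [501.7, -341.4, 55.5]
tcp_rot: [-180.0, -0.0, 90.0]
ft_force: [-0.3, -0.2, -1.0]
finger_gap: 50.8
grip_force: 42.5
```

Request:
apply_moves(steps=[[-1, 0, 0, 6, 0, 0, 0], [-1, 0, 0, 4, 0, 0, 0], [-1, 0, 0, 0, 0, 0, 0], [0.3, 0, 0, 0, 0, 0, 0], [1, 0, 0, 0, 0, 0, 0], [1, 0, 0, 0, 0, 0, 0], [1, 0, 0, 0, 0, 0, 0], [1, 0, 0, -20, 0, 0, 0]])

```text
time: 14.6
tool_pos: [499.5, -340.2, 62.4]
tcp_rot: [-179.8, -0.2, 90.0]
ft_force: [-0.0, 0.7, -0.2]
finger_gap: 85.3
grip_force: 0.0
```

Request:
apply_moves(steps=[[1, 0, 0, -40, 0, 0, 0], [1, 0, 0, -40, 0, 0, 0], [1, 0, 0, -40, 0, 0, 0], [1, 25, 4, 0, 0, 0, 0], [1, 40, 7, 0, 0, 0, 0], [1, 40, 7, 0, 0, 0, 0], [1, 40, 7, 0, 0, 0, 0], [1, 40, 7, 0, 0, 0, 0]])

```text
time: 15.4
tool_pos: [533.5, -155.2, 185.5]
tcp_rot: [180.0, 0.0, 90.0]
ft_force: [0.5, -0.7, 0.5]
finger_gap: 85.1
grip_force: 0.0
```

Request:
apply_moves(steps=[[1, 40, 7, 0, 0, 0, 0], [1, 40, 7, 0, 0, 0, 0], [1, 40, 7, 0, 0, 0, 0], [1, 40, 7, 0, 0, 0, 0], [1, 40, 7, 0, 0, 0, 0], [1, 30, 7, 0, 0, 0, 0], [1, 20, 5, 0, 0, 0, 0], [1, 0, 0, 0, 0, 0, 0]])

```text
time: 16.2
tool_pos: [580.6, 96.1, 185.3]
tcp_rot: [180.0, -0.0, 90.2]
ft_force: [-0.3, -0.3, -0.4]
finger_gap: 85.4
grip_force: 0.0
```

Green is at (581,101), so shift 5 in y and descend.

Request:
apply_moves(steps=[[1, 5, 1, 0, 0, 0, 0], [1, 0, 0, 20, 0, 0, 0], [1, 0, 0, 35, 0, 0, 0], [1, 0, 0, 35, 0, 0, 0], [1, 0, 0, 25, 0, 0, 0], [1, 0, 0, 15, 0, 0, 0], [1, 0, 0, 3, 0, 0, 0], [1, 0, 0, 0, 0, 0, 0]])

```text
time: 17.0
tool_pos: [581.6, 97.9, 52.7]
tcp_rot: [180.0, 0.0, 90.0]
ft_force: [0.5, -0.0, -0.1]
finger_gap: 85.0
grip_force: 0.0
```

Request:
apply_moves(steps=[[-1, 0, 0, 0, 0, 0, 0], [-1, 0, 0, 0, 0, 0, 0], [-1, 0, 0, 0, 0, 0, 0], [-1, 0, 0, 0, 0, 0, 0], [-1, 0, 0, 0, 0, 0, 0], [-1, 0, 0, -15, 0, 0, 0], [-1, 0, 0, -30, 0, 0, 0], [-1, 0, 0, -35, 0, 0, 0]])

```text
time: 17.8
tool_pos: [579.9, 98.3, 132.4]
tcp_rot: [-179.8, 0.0, 90.0]
ft_force: [-0.2, 0.1, -2.6]
finger_gap: 51.6
grip_force: 42.5
```

Request:
apply_moves(steps=[[-1, 0, 0, -35, 0, 0, 0], [-1, 0, 0, -25, 0, 0, 0], [-1, -25, 1, 0, 0, 0, 0], [-1, -40, 2, 0, 0, 0, 0], [-1, -40, 2, 0, 0, 0, 0], [-1, -40, 2, 0, 0, 0, 0], [-1, -40, 2, 0, 0, 0, 0], [-1, -40, 2, 0, 0, 0, 0]])

```text
time: 18.6
tool_pos: [592.2, -128.1, 193.3]
tcp_rot: [180.0, 0.0, 90.0]
ft_force: [0.2, 0.7, -2.2]
finger_gap: 51.2
grip_force: 42.5
```

Request:
apply_moves(steps=[[-1, -40, 2, 0, 0, 0, 0], [-1, -40, 2, 0, 0, 0, 0], [-1, -40, 2, 0, 0, 0, 0], [-1, -40, 2, 0, 0, 0, 0], [-1, -40, 2, 0, 0, 0, 0], [-1, -35, 3, 0, 0, 0, 0], [-1, -20, 3, 0, 0, 0, 0], [-1, 0, 0, 0, 0, 0, 0]])

```text
time: 19.4
tool_pos: [607.5, -384.7, 192.5]
tcp_rot: [-180.0, 0.0, 89.8]
ft_force: [0.3, 0.3, -3.0]
finger_gap: 51.3
grip_force: 42.7
```

Request:
apply_moves(steps=[[-1, 25, 0, 0, 0, 0, 0], [-1, 0, 0, 20, 0, 0, 0], [-1, 0, 0, 35, 0, 0, 0], [-1, 0, 0, 35, 0, 0, 0], [-1, 0, 0, 25, 0, 0, 0], [-1, 0, 0, 15, 0, 0, 0], [-1, 0, 0, 5, 0, 0, 0], [-1, 0, 0, 0, 0, 0, 0]])

```text
time: 20.2
tool_pos: [608.6, -356.3, 57.6]
tcp_rot: [-180.0, -0.0, 90.0]
ft_force: [-0.2, -0.5, -2.2]
finger_gap: 51.7
grip_force: 42.8
```

Request:
apply_moves(steps=[[-1, 0, 0, 8, 0, 0, 0], [-1, 0, 0, 4, 0, 0, 0], [-1, 0, 0, 0, 0, 0, 0], [0.3, 0, 0, 0, 0, 0, 0], [1, 0, 0, 0, 0, 0, 0], [1, 0, 0, 0, 0, 0, 0], [1, 0, 0, 0, 0, 0, 0], [1, 0, 0, -20, 0, 0, 0]])

```text
time: 21.0
tool_pos: [606.2, -355.2, 61.7]
tcp_rot: [-179.7, -0.2, 90.0]
ft_force: [-0.7, -0.1, -0.1]
finger_gap: 85.3
grip_force: 0.0
```

Request:
apply_moves(steps=[[1, 0, 0, -40, 0, 0, 0], [1, 0, 0, -40, 0, 0, 0], [1, 0, 0, -40, 0, 0, 0], [1, 0, 0, 0, 0, 0, 1], [1, 0, 0, 0, 0, 0, 1], [1, 0, 0, 0, 0, 0, 1], [1, 0, 0, 0, 0, 0, 1], [1, 0, 0, 0, 0, 0, 1]])

```text
time: 21.8
tool_pos: [608.4, -356.6, 185.3]
tcp_rot: [180.0, -0.0, 64.8]
ft_force: [0.0, -1.2, 0.4]
finger_gap: 85.6
grip_force: 0.0
```

Request:
apply_moves(steps=[[1, 0, 0, 0, 0, 0, 1], [1, 0, 0, 0, 0, 0, 1], [1, 0, 0, 0, 0, 0, 1], [1, 0, 0, 0, 0, 0, 1], [1, 0, 0, 0, 0, 0, 1], [1, 0, 0, 0, 0, 0, 1], [1, 0, 0, 0, 0, 0, 1], [1, 0, 0, 0, 0, 0, 1]])

```text
time: 22.6
tool_pos: [608.4, -356.6, 185.3]
tcp_rot: [180.0, -0.0, 24.8]
ft_force: [-0.1, -0.0, 0.1]
finger_gap: 85.4
grip_force: 0.0
```

Request:
apply_moves(steps=[[1, 0, 0, 0, 0, 0, 1], [1, 0, 0, 0, 0, 0, 1], [1, 0, 0, 0, 0, 0, 1], [1, 0, 0, 0, 0, 0, 1], [1, 0, 0, 0, 0, 0, 1], [1, 0, 0, 0, 0, 0, 0], [1, 0, 0, 0, 0, 0, 0], [1, 0, 0, 0, 0, 0, 0]])

```text
time: 23.4
tool_pos: [608.4, -356.6, 185.2]
tcp_rot: [-180.0, -0.0, 0.1]
ft_force: [-0.3, -0.9, -0.7]
finger_gap: 85.4
grip_force: 0.0
```

```bash
cat > look.py <<'E'
from bench import r
from h import *
import sys
def look(tag):
    d={n:r.snapshot(n) for n in("scene","top")};pickle.dump(d,open(tag+".pkl","wb"))
    cv2.imwrite(f"pics/{tag}t.png",d["top"]["color"]);cv2.imwrite(f"pics/{tag}s.png",d["scene"]["color"]);return d
def coasters(d):
    for c,xy in(("red",(515,31.5)),("green",(581,101)),("yellow",(585,-35))):
        o=[]
        for s in d.values():
            q=np.linalg.inv(s["T"])@np.r_[xy,12,1];uv=(s["mtx"]@q[:3]/q[2])[:2]
            ce,st,m=blob(mask(s,c,uv,30,90));cn=max(cv2.findContours(m.astype(np.uint8),0,1)[0],key=cv2.contourArea)
            w=np.array([cast(s,u[0],12)[:2] for u in cn],np.float32);e=cv2.minEnclosingCircle(w);o.append(ce)
            print(c,"coaster circle",np.round(e[0],1),round(e[1],1),"mean",cast(s,ce,12).round(1),"z",np.median(pts(s,m)[:,2]).round(1))
        a,b=d.values();p,g=tri(a,o[0],b,o[1]);print("   tri",p.round(1),round(g,1))
E
python3 - <<'E'
from look import *
d=look("a");coasters(d)
for n,xy in(("red",(400,-323)),("yellow",(502,-341)),("green",(608,-354))):
  for s in d.values(): print(n,apex(s,xy,82,28))
for s in d.values():
    P=flat(s,(583,34),45,75,32);K=P[P[:,2]>59.5];print("pot",cv2.minEnclosingCircle(P[:,:2].astype(np.float32)),"knob",K.mean(0).round(1),len(K))
    ce,st,m=blob(mask(s,"blue",(266,189) if s is d["top"] else (277,226),18,60,40));print(ce,st,cast(s,ce,60).round(1))
E
```

```text
red coaster circle [519.   31.5] 34.4 mean [517.1  34.1  12. ] z 11.2
red coaster circle [516.3  30.9] 33.8 mean [516.2  30.8  12. ] z 11.2
   tri [515.8  31.4   9.6] 1.6
green coaster circle [584.4 102.7] 33.7 mean [578.3 103.5  12. ] z 11.5
green coaster circle [580.6 101.9] 34.0 mean [580.6 102.   12. ] z 11.1
   tri [579.5 102.9  12.4] 2.7
yellow coaster circle [590.4 -33.5] 34.9 mean [588.1 -38.6  12. ] z 11.4
yellow coaster circle [579.  -33.9] 44.4 mean [585.7 -33.9  12. ] z 10.9
   tri [587.4 -35.5  13.2] 4.9
red (array([ 402. , -322.7]), 121, np.float64(2.94), np.float64(103.7))
red (array([ 400.5, -321.8]), 524, np.float64(1.72), np.float64(103.3))
yellow (array([ 501.7, -341.6]), 144, np.float64(3.22), np.float64(102.3))
yellow (array([ 500.5, -341.7]), 504, np.float64(1.9), np.float64(101.8))
green (array([ 608.8, -353.2]), 150, np.float64(3.18), np.float64(101.3))
green (array([ 607.7, -354.2]), 459, np.float64(1.92), np.float64(102.5))
pot ((585.4220581054688, 35.29548645019531), 29.488943099975586) knob [585.4  34.3  62.6] 17
[276.73469388 225.24489796] [268 219  19  12 147] [594.6  45.1  60. ]
pot ((582.887939453125, 34.22691345214844), 28.903791427612305) knob [582.8  33.8  63.3] 39
[265.40435835 187.99273608] [254 176  24  24 413] [581.7  33.   60. ]
```

View pics/at.png

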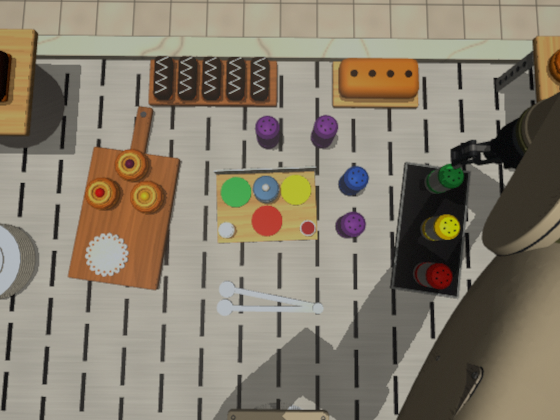

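The three shakers stand in the tray at pixels red (434,276), yellow (440,228) and green (444,178), and the pot at (266,188) is free on both y sides. Now the pot, gripped along y.

Request:
apply_moves(steps=[[1, -2, -25, 0, 0, 0, 0], [1, -2, -40, 0, 0, 0, 0], [1, -2, -40, 0, 0, 0, 0], [1, -2, -40, 0, 0, 0, 0], [1, -2, -40, 0, 0, 0, 0], [1, -2, -40, 0, 0, 0, 0], [1, -2, -40, 0, 0, 0, 0], [1, -2, -40, 0, 0, 0, 0]])

```text
time: 24.3
tool_pos: [592.2, -50.1, 185.5]
tcp_rot: [180.0, -0.0, 0.1]
ft_force: [1.1, -0.1, -1.0]
finger_gap: 85.5
grip_force: 0.0
```

Request:
apply_moves(steps=[[1, -3, -35, 0, 0, 0, 0], [1, -3, -30, 0, 0, 0, 0], [1, -2, -20, 0, 0, 0, 0], [1, 0, 0, 0, 0, 0, 0], [1, 0, 0, 20, 0, 0, 0], [1, 0, 0, 25, 0, 0, 0], [1, 0, 0, 15, 0, 0, 0], [1, 0, 0, 0, 0, 0, 0]])

```text
time: 25.1
tool_pos: [582.4, 32.7, 122.2]
tcp_rot: [180.0, 0.3, -0.0]
ft_force: [-0.2, 0.4, -0.1]
finger_gap: 85.7
grip_force: 0.0
```

Request:
apply_moves(steps=[[1, 1, -1.5, 25, 0, 0, 0], [1, 0, 0, 30, 0, 0, 0], [1, 0, 0, 25, 0, 0, 0], [1, 0, 0, 15, 0, 0, 0], [1, 0, 0, 8, 0, 0, 0], [1, 0, 0, 0, 0, 0, 0], [1, 0, 0, 0, 0, 0, 0], [-1, 0, 0, 0, 0, 0, 0]])

```text
time: 25.9
tool_pos: [586.7, 34.8, 23.9]
tcp_rot: [180.0, -0.1, 0.0]
ft_force: [-0.4, 0.8, 0.1]
finger_gap: 73.2
grip_force: 0.0
```

Request:
apply_moves(steps=[[-1, 0, 0, 0, 0, 0, 0], [-1, 0, 0, 0, 0, 0, 0], [-1, 0, 0, 0, 0, 0, 0], [-1, 0, 0, 0, 0, 0, 0], [-1, 0, 0, 0, 0, 0, 0], [-1, 0, 0, -15, 0, 0, 0], [-1, 0, 0, -30, 0, 0, 0], [-1, 0, 0, -35, 0, 0, 0]])

```text
time: 26.7
tool_pos: [583.8, 35.0, 102.3]
tcp_rot: [-180.0, 0.2, 0.0]
ft_force: [0.6, -0.4, -2.4]
finger_gap: 56.6
grip_force: 43.8
```

Request:
apply_moves(steps=[[-1, 0, 0, -30, 0, 0, 0], [-1, -10, -20, -10, 0, 0, 0], [-1, -16, -38, 0, 0, 0, 0], [-1, -16, -38, 0, 0, 0, 0], [-1, -16, -38, 0, 0, 0, 0], [-1, -16, -38, 0, 0, 0, 0], [-1, -16, -38, 0, 0, 0, 0], [-1, -16, -38, 0, 0, 0, 0]])

```text
time: 27.5
tool_pos: [478.3, 284.3, 143.2]
tcp_rot: [-180.0, -0.0, 0.0]
ft_force: [1.4, 0.2, -3.5]
finger_gap: 56.5
grip_force: 43.9
```

Request:
apply_moves(steps=[[-1, -16, -35, 0, 0, 0, 0], [-1, -15, -30, 0, 0, 0, 0], [-1, -8, -20, 0, 0, 0, 0], [-1, 0, 0, 0, 0, 0, 0], [-1, 0, 0, 0, 0, 0, 0], [-1, 0, 0, 0, 0, 0, 0], [-1, 0, 0, 0, 0, 0, 0], [-1, 0, 0, 0, 0, 0, 0]])

```text
time: 28.3
tool_pos: [440.8, 367.1, 142.3]
tcp_rot: [180.0, 0.0, -0.1]
ft_force: [-0.3, 0.2, -3.1]
finger_gap: 56.2
grip_force: 43.9
```

Request:
apply_moves(steps=[[-1, -2, -10, 0, 0, 0, 0], [-1, 0, -6, 0, 0, 0, 0], [-1, 0, 0, 20, 0, 0, 0], [-1, 0, 0, 30, 0, 0, 0], [-1, 0, 0, 25, 0, 0, 0], [-1, 0, 0, 15, 0, 0, 0], [-1, 0, 0, 0, 0, 0, 0], [-1, 0, 0, 0, 0, 0, 0]])

```text
time: 29.1
tool_pos: [438.6, 384.3, 52.8]
tcp_rot: [-180.0, -0.0, 0.0]
ft_force: [-0.9, -0.4, -1.7]
finger_gap: 56.2
grip_force: 43.9
```

```bash
python3 - <<'E'
from look import *
print({k:np.round(v,1) for k,v in r.sense().items() if k in("tool_pos","ft_force")})
d=look("b")
for s in d.values():
    P=flat(s,(438,383),55,85,32);print("pot",len(P),P[:,2].min() if len(P) else 0,P.mean(0).round(1) if len(P) else 0)
s=d["scene"];cv2.imwrite("pics/bc.png",cv2.resize(s["color"][180:340,310:510],None,fx=3,fy=3))
E
```

```text
{'tool_pos': array([438.6, 384.3,  52.8]), 'ft_force': array([-0.9, -0.4, -1.7])}
pot 432 55.085247093549924 [450.1 385.5  75.9]
pot 216 55.93950410613081 [433.2 377.1  77.8]
```

View pics/bc.png

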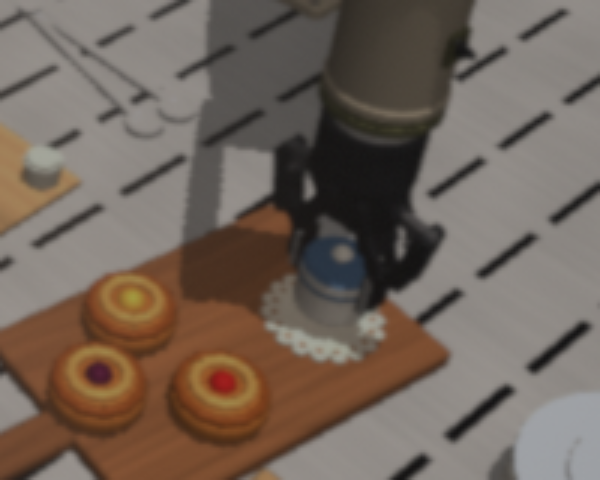

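The pot hangs upright over the doily, at crop pixel (335,275). Lower it gently.

Request:
apply_moves(steps=[[-1, 0, 0, 8, 0, 0, 0], [-1, 0, 0, 5, 0, 0, 0], [-1, 0, 0, 2, 0, 0, 0], [-1, 0, 0, 0, 0, 0, 0], [-1, 0, 0, 0, 0, 0, 0], [-1, 0, 0, 0, 0, 0, 0], [-1, 0, 0, 0, 0, 0, 0], [-1, 0, 0, 0, 0, 0, 0]])

```text
time: 30.0
tool_pos: [438.4, 383.9, 37.4]
tcp_rot: [-180.0, -0.0, 0.0]
ft_force: [0.3, 0.1, -3.1]
finger_gap: 56.2
grip_force: 43.9
```

Request:
apply_moves(steps=[[-1, 0, 0, 1, 0, 0, 0], [-1, 0, 0, 0, 0, 0, 0], [-1, 0, 0, 1, 0, 0, 0], [-1, 0, 0, 0, 0, 0, 0], [-1, 0, 0, 0, 0, 0, 0], [-1, 0, 0, 0, 0, 0, 0], [-1, 0, 0, 0, 0, 0, 0], [-1, 0, 0, 0, 0, 0, 0]])

```text
time: 30.8
tool_pos: [438.5, 384.0, 36.0]
tcp_rot: [-180.0, -0.0, 0.0]
ft_force: [-4.2, -2.6, 6.3]
finger_gap: 56.3
grip_force: 44.8
```

Request:
apply_moves(steps=[[0, 0, 0, 0, 0, 0, 0], [1, 0, 0, 0, 0, 0, 0], [1, 0, 0, 0, 0, 0, 0], [1, 0, 0, 0, 0, 0, 0], [1, 0, 0, -15, 0, 0, 0], [1, 0, 0, -40, 0, 0, 0], [1, 0, 0, -40, 0, 0, 0], [1, 0, 0, -40, 0, 0, 0]])

```text
time: 31.6
tool_pos: [438.3, 383.8, 172.8]
tcp_rot: [-180.0, -0.0, 0.0]
ft_force: [1.4, 0.3, -0.3]
finger_gap: 85.3
grip_force: 0.0
```

Request:
apply_moves(steps=[[1, 0, 20, -18, 0, 0, 0], [1, -1, 40, 0, 0, 0, 0], [1, -1, 40, 0, 0, 0, 0], [1, -1, 40, 0, 0, 0, 0], [1, -1, 40, 0, 0, 0, 0], [1, -1, 40, 0, 0, 0, 0], [1, -1, 40, 0, 0, 0, 0], [1, -1, 40, 0, 0, 0, 0]])

```text
time: 32.4
tool_pos: [431.3, 82.4, 189.6]
tcp_rot: [-180.0, -0.1, 0.0]
ft_force: [0.8, 0.2, -0.9]
finger_gap: 85.4
grip_force: 0.0
```

```bash
python3 - <<'E'
from look import *
d=look("c")
for s in d.values():
    P=flat(s,(437,383),57,90,32);K=P[P[:,2]>72];print("pot",cv2.minEnclosingCircle(P[:,:2].astype(np.float32)),"knob",K.mean(0).round(1),len(K))
    h=cv2.cvtColor(s["color"],cv2.COLOR_BGR2HSV);k=np.zeros(h.shape[:2],np.uint8);cv2.circle(k,(106,255) if s is d["top"] else (418,286),30,255,-1)
    m=((h[...,1]<70)&(h[...,2]>130)&(k>0));w=np.array([cast(s,(u,v),20)[:2] for v,u in np.argwhere(m)],np.float32);print("doily",cv2.minEnclosingCircle(w))
t=d["top"]["color"];cv2.imwrite("pics/cc.png",np.hstack([cv2.resize(t[215:295,60:160],None,fx=4,fy=4),cv2.resize(d["scene"]["color"][240:320,370:470],None,fx=4,fy=4)]))
E
```

```text
pot ((437.6469421386719, 384.9801330566406), 29.970178604125977) knob [438.7 386.4  75.6] 26
doily ((414.2109375, 369.680419921875), 73.98030853271484)
pot ((439.48553466796875, 409.0119934082031), 12.4814453125) knob [nan nan nan] 0
doily ((434.20111083984375, 381.4176025390625), 64.64987182617188)<stdin>:4: RuntimeWarning: Mean of empty slice.
  ret = um.true_divide(
```

View pics/cc.png

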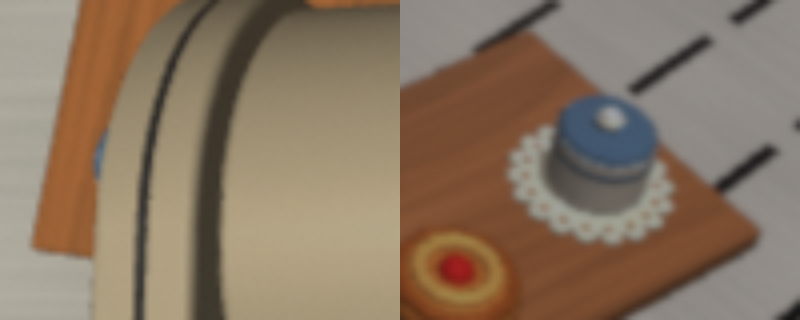

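The right half shows the pot upright and central on the doily (crop (605,150)), about 2 mm off. The shakers go back next, red first, all gripped along y.

Request:
apply_moves(steps=[[1, -2, 25, 0, 0, 0, 0], [1, -3, 40, 0, 0, 0, 0], [1, -3, 40, 0, 0, 0, 0], [1, -3, 40, 0, 0, 0, 0], [1, -3, 40, 0, 0, 0, 0], [1, -3, 40, 0, 0, 0, 0], [1, -3, 40, 0, 0, 0, 0], [1, -3, 40, 0, 0, 0, 0]])

```text
time: 33.3
tool_pos: [408.6, -222.6, 189.5]
tcp_rot: [180.0, -0.1, 0.0]
ft_force: [1.0, 0.1, 0.6]
finger_gap: 85.3
grip_force: 0.0
```

Request:
apply_moves(steps=[[1, -3, 35, 0, 0, 0, 0], [1, -2, 25, 0, 0, 0, 0], [1, -1, 15, 0, 0, 0, 0], [1, 0, 0, 0, 0, 0, 0], [1, 0, 0, 20, 0, 0, 0], [1, 0, 0, 20, 0, 0, 0], [1, 0, 0, 10, 0, 0, 0], [1, 0, 0, 0, 0, 0, 0]])

```text
time: 34.1
tool_pos: [401.9, -294.3, 136.7]
tcp_rot: [-179.9, 0.1, 0.1]
ft_force: [-0.6, 1.2, -0.0]
finger_gap: 85.6
grip_force: 0.0
```

Request:
apply_moves(steps=[[1, 0, 14, 0, 0, 0, 0], [1, 0, 10, 0, 0, 0, 0], [1, 0, 4, 0, 0, 0, 0], [1, 0, 0, 0, 0, 0, 0], [1, 0, 0, 20, 0, 0, 0], [1, 0, 0, 30, 0, 0, 0], [1, 0, 0, 20, 0, 0, 0], [1, 0, 0, 0, 0, 0, 0]])

```text
time: 34.9
tool_pos: [400.4, -322.2, 65.1]
tcp_rot: [-179.7, 0.2, -0.0]
ft_force: [-0.7, -0.4, 0.2]
finger_gap: 85.4
grip_force: 0.0
```

Request:
apply_moves(steps=[[1, 0, 0, 12, 0, 0, 0], [1, 0, 0, 9, 0, 0, 0], [1, 0, 0, 0, 0, 0, 0], [-1, 0, 0, 0, 0, 0, 0], [-1, 0, 0, 0, 0, 0, 0], [-1, 0, 0, 0, 0, 0, 0], [-1, 0, 0, 0, 0, 0, 0], [-1, 0, 0, 0, 0, 0, 0]])

```text
time: 35.7
tool_pos: [402.9, -324.6, 48.2]
tcp_rot: [179.9, -0.1, 0.0]
ft_force: [-1.5, 1.4, 6.0]
finger_gap: 51.6
grip_force: 41.9
```

Request:
apply_moves(steps=[[-1, 0, 0, -15, 0, 0, 0], [-1, 0, 0, -35, 0, 0, 0], [-1, 0, 0, -40, 0, 0, 0], [-1, 0, 0, -35, 0, 0, 0], [-1, 0, 0, -20, 0, 0, 0], [-1, 8, -25, 0, 0, 0, 0], [-1, 13, -40, 0, 0, 0, 0], [-1, 13, -40, 0, 0, 0, 0]])

```text
time: 36.5
tool_pos: [436.3, -218.4, 193.1]
tcp_rot: [180.0, -0.0, -0.1]
ft_force: [0.4, 0.5, -3.2]
finger_gap: 51.3
grip_force: 42.8
```

Request:
apply_moves(steps=[[-1, 13, -40, 0, 0, 0, 0], [-1, 13, -40, 0, 0, 0, 0], [-1, 13, -40, 0, 0, 0, 0], [-1, 13, -40, 0, 0, 0, 0], [-1, 13, -40, 0, 0, 0, 0], [-1, 10, -30, 0, 0, 0, 0], [-1, 5, -15, 0, 0, 0, 0], [-1, 0, 0, 0, 0, 0, 0]])

```text
time: 37.3
tool_pos: [516.5, 27.6, 192.6]
tcp_rot: [-180.0, -0.0, 0.2]
ft_force: [-0.3, -1.1, -2.7]
finger_gap: 51.1
grip_force: 42.8
```

Request:
apply_moves(steps=[[-1, 0, -4, 0, 0, 0, 0], [-1, 0, 0, 25, 0, 0, 0], [-1, 0, 0, 35, 0, 0, 0], [-1, 0, 0, 35, 0, 0, 0], [-1, 0, 0, 20, 0, 0, 0], [-1, 0, 0, 8, 0, 0, 0], [-1, 0, 0, 0, 0, 0, 0], [-1, 0, 0, 0, 0, 0, 0]])

```text
time: 38.1
tool_pos: [517.3, 29.3, 70.7]
tcp_rot: [180.0, -0.1, -0.0]
ft_force: [0.4, 0.1, -1.8]
finger_gap: 51.2
grip_force: 42.8
```

Request:
apply_moves(steps=[[-1, 0, -2, 7, 0, 0, 0], [-1, 0, 0, 4, 0, 0, 0], [-1, 0, 0, 1, 0, 0, 0], [-1, 0, 0, 0, 0, 0, 0], [-1, 0, 0, 0, 0, 0, 0], [-1, 0, 0, 0, 0, 0, 0], [-1, 0, 0, 0, 0, 0, 0], [-1, 0, 0, 0, 0, 0, 0]])

```text
time: 38.9
tool_pos: [516.5, 31.9, 57.4]
tcp_rot: [-180.0, -0.0, 0.0]
ft_force: [0.0, 0.3, -1.9]
finger_gap: 51.3
grip_force: 42.8
```

Request:
apply_moves(steps=[[-1, 0, 0, 1.2, 0, 0, 0], [-1, 0, 0, 0, 0, 0, 0], [-1, 0, 0, 0, 0, 0, 0], [0.2, 0, 0, 0, 0, 0, 0], [1, 0, 0, 0, 0, 0, 0], [1, 0, 0, 0, 0, 0, 0], [1, 0, 0, 0, 0, 0, 0], [1, 0, 0, -20, 0, 0, 0]])

```text
time: 39.7
tool_pos: [514.0, 31.9, 73.4]
tcp_rot: [-180.0, 0.3, 0.0]
ft_force: [-1.9, 0.3, 0.0]
finger_gap: 85.5
grip_force: 0.0
```

Request:
apply_moves(steps=[[1, 0, 0, -40, 0, 0, 0], [1, 0, 0, -40, 0, 0, 0], [1, 0, 0, -35, 0, 0, 0], [1, -1, 25, 0, 0, 0, 0], [1, -2, 40, 0, 0, 0, 0], [1, -2, 40, 0, 0, 0, 0], [1, -2, 40, 0, 0, 0, 0], [1, -2, 40, 0, 0, 0, 0]])

```text
time: 40.5
tool_pos: [507.1, -154.6, 191.2]
tcp_rot: [180.0, -0.0, 0.0]
ft_force: [0.9, 0.2, 1.0]
finger_gap: 85.5
grip_force: 0.0
```

Request:
apply_moves(steps=[[1, -2, 40, 0, 0, 0, 0], [1, -2, 40, 0, 0, 0, 0], [1, -2, 40, 0, 0, 0, 0], [1, -1, 35, 0, 0, 0, 0], [1, -1, 20, 0, 0, 0, 0], [1, 0, 10, 0, 0, 0, 0], [1, 0, 0, 0, 0, 0, 0], [1, 0, 0, 0, 0, 0, 0]])

```text
time: 41.3
tool_pos: [499.7, -336.9, 190.9]
tcp_rot: [-180.0, 0.0, 0.0]
ft_force: [0.1, 0.4, 0.3]
finger_gap: 85.6
grip_force: 0.0
```

```bash
python3 - <<'E'
from look import *
d=look("e")
for n,xy in(("red",(516,31)),("yellow",(501,-341)),("green",(608,-354))):
  for s in d.values():
    try: print(n,apex(s,xy,82,28))
    except Exception as e: print(n,e)
E
```

```text
red (array([514.8,  32.1]), 218, np.float64(3.23), np.float64(109.7))
red (array([514.1,  34.6]), 479, np.float64(1.59), np.float64(110.5))
yellow (array([ 502.1, -342. ]), 140, np.float64(3.07), np.float64(102.7))
yellow (array([ 500.3, -341.2]), 298, np.float64(1.83), np.float64(102.4))
green (array([ 609.4, -354.2]), 153, np.float64(2.77), np.float64(102.6))
green (array([ 607.8, -354.2]), 485, np.float64(1.88), np.float64(102.8))
```

Request:
apply_moves(steps=[[1, 1, 4.5, 0, 0, 0, 0], [1, 0, 0, 20, 0, 0, 0], [1, 0, 0, 35, 0, 0, 0], [1, 0, 0, 35, 0, 0, 0], [1, 0, 0, 30, 0, 0, 0], [1, 0, 0, 15, 0, 0, 0], [1, 0, 0, 5, 0, 0, 0], [1, 0, 0, 0, 0, 0, 0]])

```text
time: 42.2
tool_pos: [500.7, -342.6, 51.3]
tcp_rot: [-180.0, 0.0, 0.0]
ft_force: [-0.2, -0.6, 0.5]
finger_gap: 85.5
grip_force: 0.0
```

Request:
apply_moves(steps=[[1, 0, 0, 4, 0, 0, 0], [1, 0, 0, 0, 0, 0, 0], [-1, 0, 0, 0, 0, 0, 0], [-1, 0, 0, 0, 0, 0, 0], [-1, 0, 0, 0, 0, 0, 0], [-1, 0, 0, 0, 0, 0, 0], [-1, 0, 0, 0, 0, 0, 0], [-1, 0, 0, 0, 0, 0, 0]])

```text
time: 43.0
tool_pos: [500.8, -343.1, 47.9]
tcp_rot: [180.0, -0.1, -0.0]
ft_force: [-1.2, 0.7, 5.7]
finger_gap: 51.3
grip_force: 41.8
```

Request:
apply_moves(steps=[[-1, 0, 0, -15, 0, 0, 0], [-1, 0, 0, -35, 0, 0, 0], [-1, 0, 0, -40, 0, 0, 0], [-1, 0, 0, -35, 0, 0, 0], [-1, 0, 0, -20, 0, 0, 0], [-1, 6, -25, 0, 0, 0, 0], [-1, 11, -40, 0, 0, 0, 0], [-1, 11, -40, 0, 0, 0, 0]])

```text
time: 43.8
tool_pos: [528.1, -236.8, 192.6]
tcp_rot: [-180.0, 0.0, -0.1]
ft_force: [0.5, -0.6, -2.9]
finger_gap: 51.0
grip_force: 42.6
```

Request:
apply_moves(steps=[[-1, 11, -40, 0, 0, 0, 0], [-1, 11, -40, 0, 0, 0, 0], [-1, 11, -40, 0, 0, 0, 0], [-1, 11, -40, 0, 0, 0, 0], [-1, 8, -25, 0, 0, 0, 0], [-1, 4, -15, 0, 0, 0, 0], [-1, 0, 0, 0, 0, 0, 0], [-1, 0, 0, 0, 0, 0, 0]])

```text
time: 44.6
tool_pos: [584.1, -38.2, 192.0]
tcp_rot: [180.0, 0.0, 0.0]
ft_force: [0.9, -0.2, -1.9]
finger_gap: 51.9
grip_force: 42.7
```

Request:
apply_moves(steps=[[-1, 1, -4, 0, 0, 0, 0], [-1, 0, 0, 25, 0, 0, 0], [-1, 0, 0, 35, 0, 0, 0], [-1, 0, 0, 35, 0, 0, 0], [-1, 0, 0, 20, 0, 0, 0], [-1, 0, 0, 8, 0, 0, 0], [-1, 0, 0, 0, 0, 0, 0], [-1, 0, 0, 0, 0, 0, 0]])

```text
time: 45.4
tool_pos: [586.3, -34.3, 70.5]
tcp_rot: [180.0, -0.1, -0.0]
ft_force: [0.2, 0.2, -2.2]
finger_gap: 51.5
grip_force: 42.7
```

Request:
apply_moves(steps=[[-1, 0, 0, 6, 0, 0, 0], [-1, 0, 0, 4, 0, 0, 0], [-1, 0, 0, 1, 0, 0, 0], [-1, 0, 0, 0, 0, 0, 0], [-1, 0, 0, 0, 0, 0, 0], [-1, 0, 0, 0, 0, 0, 0], [-1, 0, 0, 0, 0, 0, 0], [-1, 0, 0, 0, 0, 0, 0]])

```text
time: 46.2
tool_pos: [585.4, -33.6, 58.1]
tcp_rot: [180.0, -0.0, 0.0]
ft_force: [0.0, 0.1, -2.9]
finger_gap: 51.2
grip_force: 42.6
```

Request:
apply_moves(steps=[[-1, 0, 0, 1.8, 0, 0, 0], [-1, 0, 0, 0, 0, 0, 0], [-1, 0, 0, 0, 0, 0, 0], [0.2, 0, 0, 0, 0, 0, 0], [1, 0, 0, 0, 0, 0, 0], [1, 0, 0, 0, 0, 0, 0], [1, 0, 0, 0, 0, 0, 0], [1, 0, 0, -20, 0, 0, 0]])

```text
time: 47.0
tool_pos: [583.1, -33.3, 73.6]
tcp_rot: [-180.0, 0.3, 0.0]
ft_force: [0.3, 0.4, 0.9]
finger_gap: 85.5
grip_force: 0.0
```

Request:
apply_moves(steps=[[1, 0, 0, -40, 0, 0, 0], [1, 0, 0, -40, 0, 0, 0], [1, 0, 0, -35, 0, 0, 0], [1, 2, 25, 0, 0, 0, 0], [1, 3, 40, 0, 0, 0, 0], [1, 3, 40, 0, 0, 0, 0], [1, 3, 40, 0, 0, 0, 0], [1, 3, 40, 0, 0, 0, 0]])

```text
time: 47.8
tool_pos: [599.5, -220.2, 191.6]
tcp_rot: [180.0, -0.0, 0.0]
ft_force: [1.1, 0.9, 0.9]
finger_gap: 85.3
grip_force: 0.0
```

Request:
apply_moves(steps=[[1, 3, 40, 0, 0, 0, 0], [1, 3, 40, 0, 0, 0, 0], [1, 2, 30, 0, 0, 0, 0], [1, 1, 18, 0, 0, 0, 0], [1, 0, 6, 0, 0, 0, 0], [1, 0, 0, 0, 0, 0, 0], [1, 0, 0, 0, 0, 0, 0], [1, 0, 0, 0, 0, 0, 0]])

```text
time: 48.6
tool_pos: [608.7, -351.3, 191.4]
tcp_rot: [-180.0, -0.0, 0.1]
ft_force: [0.6, -0.3, 0.1]
finger_gap: 85.5
grip_force: 0.0
```

Request:
apply_moves(steps=[[1, 0, 3, 0, 0, 0, 0], [1, 0, 0, 20, 0, 0, 0], [1, 0, 0, 35, 0, 0, 0], [1, 0, 0, 35, 0, 0, 0], [1, 0, 0, 30, 0, 0, 0], [1, 0, 0, 15, 0, 0, 0], [1, 0, 0, 5, 0, 0, 0], [1, 0, 0, 0, 0, 0, 0]])

```text
time: 49.4
tool_pos: [608.6, -355.5, 51.5]
tcp_rot: [180.0, -0.0, 0.0]
ft_force: [0.2, 0.1, 0.3]
finger_gap: 85.4
grip_force: 0.0
```

Request:
apply_moves(steps=[[1, 0, 0, 4, 0, 0, 0], [1, 0, 0, 0, 0, 0, 0], [-1, 0, 0, 0, 0, 0, 0], [-1, 0, 0, 0, 0, 0, 0], [-1, 0, 0, 0, 0, 0, 0], [-1, 0, 0, 0, 0, 0, 0], [-1, 0, 0, 0, 0, 0, 0], [-1, 0, 0, 0, 0, 0, 0]])

```text
time: 50.2
tool_pos: [608.9, -356.1, 48.2]
tcp_rot: [180.0, -0.1, 0.0]
ft_force: [-0.7, -0.2, 5.6]
finger_gap: 51.1
grip_force: 42.2
```

Request:
apply_moves(steps=[[-1, 0, 0, -15, 0, 0, 0], [-1, 0, 0, -35, 0, 0, 0], [-1, 0, 0, -40, 0, 0, 0], [-1, 0, 0, -35, 0, 0, 0], [-1, 0, 0, -20, 0, 0, 0], [-1, -2, -25, 0, 0, 0, 0], [-1, -3, -40, 0, 0, 0, 0], [-1, -2, -40, 0, 0, 0, 0]])

```text
time: 51.0
tool_pos: [600.6, -249.8, 192.3]
tcp_rot: [-180.0, 0.0, -0.1]
ft_force: [1.0, -0.1, -2.6]
finger_gap: 51.5
grip_force: 42.7
```

Request:
apply_moves(steps=[[-1, -2, -40, 0, 0, 0, 0], [-1, -2, -40, 0, 0, 0, 0], [-1, -2, -40, 0, 0, 0, 0], [-1, -3, -40, 0, 0, 0, 0], [-1, -3, -40, 0, 0, 0, 0], [-1, -3, -40, 0, 0, 0, 0], [-1, -3, -40, 0, 0, 0, 0], [-1, -2, -25, 0, 0, 0, 0]])

```text
time: 51.8
tool_pos: [580.4, 57.3, 192.4]
tcp_rot: [-180.0, 0.0, 0.1]
ft_force: [0.1, -0.5, -2.5]
finger_gap: 51.3
grip_force: 42.7
```

Request:
apply_moves(steps=[[-1, 0, -12, 0, 0, 0, 0], [-1, 0, 0, 0, 0, 0, 0], [-1, 0, 0, 0, 0, 0, 0], [-1, 0, 0, 0, 0, 0, 0], [-1, 0, 0, 0, 0, 0, 0], [-1, 0, 0, 0, 0, 0, 0], [-1, 0, 0, 0, 0, 0, 0], [-1, 0, 0, 0, 0, 0, 0]])

```text
time: 52.6
tool_pos: [581.4, 66.0, 192.2]
tcp_rot: [180.0, 0.0, -0.0]
ft_force: [-1.4, 0.9, -2.6]
finger_gap: 51.1
grip_force: 42.7
```

Move 35.5 further in +y.

Request:
apply_moves(steps=[[-1, 0, -18, 0, 0, 0, 0], [-1, 0, -12, 0, 0, 0, 0], [-1, 0, -5, 0, 0, 0, 0], [-1, 0, 0, 0, 0, 0, 0], [-1, 0, 0, 25, 0, 0, 0], [-1, 0, 0, 35, 0, 0, 0], [-1, 0, 0, 30, 0, 0, 0], [-1, 0, 0, 0, 0, 0, 0]])

```text
time: 53.4
tool_pos: [577.4, 100.5, 96.8]
tcp_rot: [179.9, 0.5, -0.0]
ft_force: [-1.1, 0.4, -2.0]
finger_gap: 50.8
grip_force: 42.9
```

Request:
apply_moves(steps=[[-1, 0, -1, 15, 0, 0, 0], [-1, 0, 0, 12, 0, 0, 0], [-1, 0, 0, 0, 0, 0, 0], [-1, 0, 0, 0, 0, 0, 0], [-1, 0, 0, 0, 0, 0, 0], [-1, 0, 0, 0, 0, 0, 0], [-1, 0, 0, 0, 0, 0, 0], [-1, 0, 0, 0, 0, 0, 0]])

```text
time: 54.2
tool_pos: [581.6, 102.4, 75.6]
tcp_rot: [-180.0, -0.0, 0.0]
ft_force: [0.0, -0.1, -1.7]
finger_gap: 50.9
grip_force: 43.0
```

Request:
apply_moves(steps=[[-1, 0, 0.5, 9, 0, 0, 0], [-1, 0, 0, 6, 0, 0, 0], [-1, 0, 0, 3, 0, 0, 0], [-1, 0, 0, 0, 0, 0, 0], [-1, 0, 0, 0, 0, 0, 0], [-1, 0, 0, 0, 0, 0, 0], [-1, 0, 0, 0, 0, 0, 0], [-1, 0, 0, 0, 0, 0, 0]])

```text
time: 55.0
tool_pos: [581.4, 101.9, 57.2]
tcp_rot: [-180.0, 0.0, 0.0]
ft_force: [-0.1, 0.9, -3.2]
finger_gap: 51.1
grip_force: 43.0
```

Request:
apply_moves(steps=[[-1, 0, 0, 1, 0, 0, 0], [-1, 0, 0, 0, 0, 0, 0], [-1, 0, 0, 0, 0, 0, 0], [0.2, 0, 0, 0, 0, 0, 0], [1, 0, 0, 0, 0, 0, 0], [1, 0, 0, 0, 0, 0, 0], [1, 0, 0, 0, 0, 0, 0], [1, 0, 0, -20, 0, 0, 0]])

```text
time: 55.8
tool_pos: [579.0, 101.6, 73.5]
tcp_rot: [180.0, 0.3, 0.0]
ft_force: [-0.6, 0.3, -0.2]
finger_gap: 85.5
grip_force: 0.0
```

Request:
apply_moves(steps=[[1, 0, 0, -40, 0, 0, 0], [1, 0, 0, -40, 0, 0, 0], [1, 0, 0, -35, 0, 0, 0], [1, -10, 30, 0, 0, 0, 0], [1, -10, 40, 0, 0, 0, 0], [1, -10, 40, 0, 0, 0, 0], [1, -10, 40, 0, 0, 0, 0], [1, -10, 40, 0, 0, 0, 0]])

```text
time: 56.6
tool_pos: [530.9, -89.6, 191.6]
tcp_rot: [180.0, -0.0, 0.0]
ft_force: [0.4, -1.3, -0.2]
finger_gap: 85.9
grip_force: 0.0
```

Request:
apply_moves(steps=[[1, -10, 40, 0, 0, 0, 0], [1, -10, 40, 0, 0, 0, 0], [1, -10, 40, 0, 0, 0, 0], [1, -10, 40, 0, 0, 0, 0], [1, 0, 30, 0, 0, 0, 0], [1, 0, 0, 0, 0, 0, 0], [1, 0, 0, 0, 0, 0, 0], [1, 0, 0, 0, 0, 0, 0]])

```text
time: 57.4
tool_pos: [491.6, -277.3, 191.2]
tcp_rot: [-180.0, -0.0, 0.0]
ft_force: [-0.0, 0.2, 0.4]
finger_gap: 85.4
grip_force: 0.0
```

```bash
python3 - <<'E'
from look import *
d=look("f")
for n,xy in(("red",(516,31)),("yellow",(585,-34)),("green",(581,101))):
  for s in d.values(): print(n,apex(s,xy,90,28))
for s in d.values():
    P=flat(s,(437,383),57,90,32);print("pot",cv2.minEnclosingCircle(P[:,:2].astype(np.float32)))
cv2.imwrite("pics/fc.png",np.hstack([cv2.resize(d["top"]["color"][150:250,205:325],None,fx=3,fy=3),cv2.resize(d["scene"]["color"][170:270,220:340],None,fx=3,fy=3)]))
E
```

```text
red (array([515.6,  33.7]), 213, np.float64(2.68), np.float64(110.3))
red (array([514.2,  34.8]), 485, np.float64(1.7), np.float64(110.1))
yellow (array([586.9, -32.7]), 210, np.float64(2.64), np.float64(109.7))
yellow (array([585.2, -31.8]), 491, np.float64(1.68), np.float64(110.9))
green (array([581.4, 102.8]), 245, np.float64(2.35), np.float64(110.9))
green (array([580.1, 103.7]), 485, np.float64(1.67), np.float64(111.8))
pot ((437.4093017578125, 385.24664306640625), 29.913963317871094)
pot ((434.9233703613281, 385.5080871582031), 29.019716262817383)
```

View pics/fc.png

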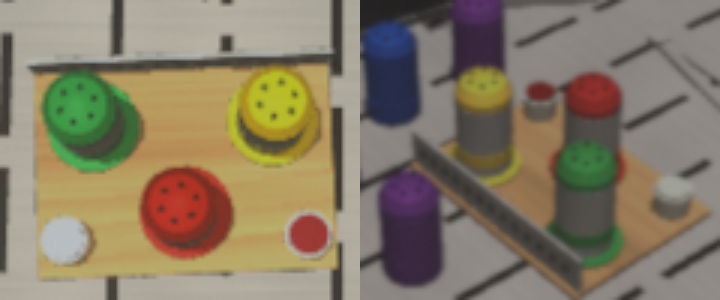

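All three shakers stand upright on their own coasters (left crop: green (80,105), yellow (275,100), red (180,205)), about 3 mm off centre. The pot is about 3 mm off on the doily, and the arm is clear, so I'm handing in.

```bash
python3 -c "
from bench import r
print(r.hand_in())"
```

```text
the job is handed in; nothing more can be done
None
```

The job is handed in at about 57 s: the pot is on the doily and each shaker is upright on its own coaster, all about 3 mm off centre by my last camera check; hand-in returned no verdict.

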